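# Load the board slide and index it under the inspection camera

## Task

Get the two circuit boards ready for their inspection picture: while the slide is still back at the loading end, lay the relay board and the regulator board flat in their own nests on the carriage (relay board in the smaller, regulator board in the larger), each with its screw terminals towards the orange knob, and let go of them. Then take the orange knob between the fingers and slide the carriage along its rail towards the camera until you feel the ball click into the notch, without running past it, and finish there, still holding the knob at the notch. Leave the solder reel, the multimeter and the screwdriver alone.

Things in the scene. Friction and masses are not known exactly. Their poses are not given: they have to be found in the camera images.
- slide_base: The inspection slide, fixed to the bench: aluminium base plate 153 x 450 x 12 mm with two steel guide rails along its y axis. Origin at bench level, on the rails' middle line, halfway along. x is level and points from the knob side to the index bar side; y is the direction in which the carriage travels from the loading end to the camera.
- carriage (a joint): Position in m of the dark grey carriage (plate 102 mm across the rail x 206 mm along it, with two white-walled board nests) along the rail: 0 at the loading end, growing towards the camera; the rail ends at 0.235. It starts between 0 and 0.025. It runs with about 3 N of friction and stays where it is left. The notch comes at 0.175 to 0.21.
- knob_grip (a point): The middle of the orange upright grip knob of the carriage, the point to take it by: cylinder 18 mm in diameter, its top 12 mm above this point and its foot (a flange 24 mm wide, 5 mm high, on a flat bracket 30 mm wide) 18 mm below. It stands at the front middle of the carriage, 84 mm from the nests' middle line, 46 mm above the bench. Axes as slide_base.
- detent_ball (a point): The spring plunger at the back middle of the carriage: this point is the centre of its 10 mm steel ball while it rides along the face of the index bar. It travels with the carriage. Axes as slide_base.
- notch (a point): The notch, 7 mm wide, in the steel index bar's face (yellow mark on the bar): where detent_ball is, along the rail, when the ball sits in the notch. Axes as slide_base. Before it the carriage slides with about 3 N; in the last 3.5 mm the ball falls in and pulls it on by up to 7 N; past the middle the push needed jumps to about 10 N, beyond which the ball pops out and runs past.
- camera_stand: The camera station, fixed behind the slide: notched index bar (285 mm long, top 30 mm above the bench) and, behind the notch, a column with a camera looking down at a slant on where the carriage's middle comes to stand; the camera begins 100 mm behind the rails' middle line, 95 mm above the bench, top 220 mm. Origin on the bench beside the notch, on the rails' middle line.
- nest_relay (a point): Middle of the floor of the smaller nest, for the relay board, 46 mm from the carriage's middle on the camera side. Inside it is 72 mm along its x axis (across the rail) and 48 mm along y (along the rail); walls 5 mm high and 5 mm thick, open in the middle on the knob side. The floor is 28 mm above the bench. x points away from the knob, y towards the camera.
- nest_regulator (a point): Middle of the floor of the larger nest, for the regulator board, 46 mm from the carriage's middle on the loading end's side. Inside it is 84 mm along x (across the rail) and 56 mm along y (along the rail); walls, height and axes as for the other nest.
- relay_board: Dark blue circuit board 64 x 40 mm on four 3 mm feet (board top 5 mm above the feet's underside). Origin: middle of the underside; x along the board away from the green screw terminals, z up. A yellow relay 28 mm (x) x 16 mm (y) stands on it, its middle 6 mm from the origin along +x, its top 25 mm above the underside: take it by the relay. 30 to 65 g.
- regulator_board: Green circuit board 76 x 48 mm on four 3 mm feet (board top 5 mm above the feet's underside). Origin: middle of the underside; x along the board away from the blue screw terminals, z up. A black finned heat sink 30 mm (x) x 24 mm (y), its middle 4 mm from the origin along +x, top 31 mm above the underside: take it by that. Two cans 18 mm high at the +x end. 45 to 95 g.
- relay_terminals (a point): Middle of the green screw terminals of the relay board, 26.5 mm from its origin along its -x, 10 mm above its underside.
- regulator_terminals (a point): Middle of the blue screw terminals of the regulator board, 32.5 mm from its origin along its -x, 10 mm above its underside.
- solder_reel: A white reel standing on its flange, 54 mm wide and 40 mm high, to be left alone. Origin under its middle.
- multimeter: A black hand-held multimeter lying on its back, 150 x 75 x 34 mm, to be left alone. Origin under its middle, x along its length.
- screwdriver: A screwdriver 140 mm long lying on the bench, to be left alone. x along its length, towards the tip.
- knob: The orange grip knob itself, rigid with the carriage. Origin at its foot, on the bracket, 18 mm under knob_grip.

How it is judged (in metres and radians):
On the way, in this order (a step that is already met when the one before it is completed fails the run):
1. both boards lie flat and released in their own nests, screw terminals towards the knob, with the carriage still at the loading end (at least 90 mm before the notch) (x of relay_board in the frame of nest_relay between -0.0055 and 0.0055 m and y of relay_board in the frame of nest_relay between -0.0055 and 0.0055 m and z of relay_board in the frame of nest_relay between -0.002 and 0.002 m and angle between each of relay_board, regulator_board's own z axis and vertical below 0.06 rad and x of relay_terminals in the frame of nest_relay below -0.012 m and contact force between the fingers and relay_board below 0.05 N and x of regulator_board in the frame of nest_regulator between -0.0055 and 0.0055 m and y of regulator_board in the frame of nest_regulator between -0.0055 and 0.0055 m and z of regulator_board in the frame of nest_regulator between -0.002 and 0.002 m and x of regulator_terminals in the frame of nest_regulator below -0.012 m and contact force between the fingers and regulator_board below 0.05 N and y of detent_ball in the frame of notch below -0.09 m), for 0.2 s.
2. the fingers hold the knob and the ball sits in the notch (y of detent_ball in the frame of notch between -0.0025 and 0.0025 m and velocity of joint carriage between -0.01 and 0.01 m/s and contact force between the fingers and knob above 1 N and distance between the grasp point and knob_grip below 0.028 m and horizontal distance between the grasp point and knob_grip below 0.013 m), for 0.3 s.
At the end, for the whole second after the job is handed in: Fingers hold the knob between them (grasp point within 28 mm, sideways 13 mm, of its middle; 1 N), carriage at rest, ball within 2.5 mm of the notch's middle; both boards released in their own nests, within 5.5 mm each way, feet on the floor (2 mm), tilt under 0.06 rad, terminals on the knob side (all of step 2 and x of relay_board in the frame of nest_relay between -0.0055 and 0.0055 m and y of relay_board in the frame of nest_relay between -0.0055 and 0.0055 m and z of relay_board in the frame of nest_relay between -0.002 and 0.002 m and angle between each of relay_board, regulator_board's own z axis and vertical below 0.06 rad and x of relay_terminals in the frame of nest_relay below -0.012 m and contact force between the fingers and relay_board below 0.05 N and x of regulator_board in the frame of nest_regulator between -0.0055 and 0.0055 m and y of regulator_board in the frame of nest_regulator between -0.0055 and 0.0055 m and z of regulator_board in the frame of nest_regulator between -0.002 and 0.002 m and x of regulator_terminals in the frame of nest_regulator below -0.012 m and contact force between the fingers and regulator_board below 0.05 N and linear speed of each of relay_board, regulator_board below 0.03 m/s); the arm keeps its last pose, push and grip.
It fails at once if the carriage runs past the notch (ball more than 7 mm beyond its middle) (y of detent_ball in the frame of notch above 0.007 m).
It fails at once if the solder reel is moved (more than 20 mm) (distance of solder_reel from where it was at the start of the episode above 0.02 m).
It fails at once if the multimeter is moved (more than 20 mm) (distance of multimeter from where it was at the start of the episode above 0.02 m).
It fails at once if the screwdriver is moved (more than 20 mm) (distance of screwdriver from where it was at the start of the episode above 0.02 m).
It also fails if it takes over 72 s, if anything falls off the work surface, if the arm or the gripper's body presses on something with over 40 N, if the wrist force passes 120 N, or if a joint passes its speed limit or range.

## Robot

A 7-joint arm with a two-finger parallel gripper is mounted at the origin on the work surface. World frame = base frame: x ahead of the robot, y to its left, z up, the work surface at z = 0. Lengths are in mm, angles in rad, forces in N, time in s.
With the tool pointing down it reaches from about 400 to 875 mm from the base axis. Payload 4.4 kg.
Tool frame: the origin (TCP) lies at the very end of the fingers, on their centre line; the grasp point (between the pads) lies ctrl.grip_depth behind it (ctrl.grip_depth is the distance from the TCP to the grasp point, in mm); z points along the fingers, y is the direction in which the jaws open and shut (so a half turn about z gives the same grasp; the last joint's range is limited). The gripper opens to 85 mm and grips with 20 to 120 N. Pads are 22 mm wide; open, the fingers measure 114 mm over their backs; the gripper's body (76 mm by 85 mm) begins 54 mm behind the grasp point. The pads swing forward as they close: fully open they stand 13 mm farther back than shut.
Start: joints at [1.117, 0.628, 0.038, 1.517, -0.027, 0.996, -0.02], TCP at [245.827, -601.736, 231.313] pointing down, gripper open.
Joint ranges: [-3.06, 3.06], [-0.37, 2.12], [-1.25, 1.32], [0.18, 2.47], [-1.1, 4.24], [0.23, 1.98], [-2.94, 2.94]. Speed limits (rad/s): [2.57, 2.57, 3.14, 3.14, 3.14, 3.14, 3.14].

## Interface

Orientations are given as [roll, pitch, yaw] about the fixed x, y, z axes, in that order (R = Rz(yaw) Ry(pitch) Rx(roll)).
In Python, from cell import ctrl gives the robot as it stands.
- The arm moves only by the tool servo_tool, never from a script. Its argument "commands" is one flat list of numbers, 5 for each row, row after row: the shift along the tool's x, y, z in units of 25 mm (1.0 is 25 mm), then the turn about the tool's z in units of 6 degrees (1.0 is 6 degrees), then the closure, from 0 (fully open) to 1 (shut). In form: [tx, ty, tz, twist, gripper, tx, ty, tz, twist, gripper, ...]. A call has 1 to 10 rows; each row is the pose to reach, as a shift and turn from the pose commanded when the call began, along the tool's axes at that moment; what a row does not reach only later rows make up. A row lasts 1/12 s, in which the tool goes at most 41.7 mm and 7.16 degrees, less where a joint would pass 70% of its speed; a pose out of reach is approached as far as the arm can. A call with a gripper value outside its range is refused whole. The fingers move at their own pace and stop on an object; the grip force is fixed at half the most. Time passes only in rows, so rows that repeat a pose let the fingers close. It gives the time, the measured TCP pose, the force and the opening at its end, in the units of the state.
- ctrl.read_state(): the state, without advancing time (a new reading comes with each control period).
- ctrl.get_image(name): name is "scene" or "top"; returns a dict with "img" (480x640x3 uint8, blue, green, red), "K" (3x3 intrinsics, pixels), "dist_coeffs" ([k1, k2, p1, p2, k3] as OpenCV has them; the pictures are not rectified), "T" (4x4, takes a point from camera to world coordinates). Camera axes: x right, y down, z forward; pixel columns grow to the right and rows downward; lengths in mm; the calibration is good to about 2 mm. A picture is of the moment at which its call begins. There is no depth.
- ctrl.finish_job(): hands the job in, once; it reports no verdict.
The state is a dict: "clock": time; "qpos": joint angles; "qd": joint speeds; "tau": joint torques, N m; "eef_pos": TCP position; "tool_rot": TCP orientation; "force": force on the tool from outside, world axes, zero at the start; "torque": the same for the moment, N m; "width": finger opening in mm.
Only numpy, scipy, OpenCV 4.12 (cv2) and the standard library are available. Lean on these libraries where they do the work, as an engineer would, in place of code of your own. Each camera call takes 0.05 s, during which the arm holds its last target.

## Working session

There is one attempt and no reset: what is moved stays moved. The work goes in short steps, Python scripts to look and compute and a tool call to move; the robot and the scene stay as the last step left them, time stands still between calls to the robot, and variables do not carry over. Pictures are saved under pics/ and viewed, and the job is handed in when it is done.

Besides the shell and the picture viewer there is one more tool, called after ">>>" as a command line: name --argument value ..., lists and objects as JSON in quotes. servo_tool: Moves the arm, as the interface text tells. Its arguments: {"type":"object","properties":{"commands":{"type":"array","items":{"type":"number"}}},"required":["commands"]}

```bash
ls; mkdir -p pics; python3 - <<'E'
from cell import ctrl
import cv2,numpy as np
print(ctrl.read_state()); print(ctrl.grip_depth)
for n in ("scene","top"):
    d=ctrl.get_image(n); cv2.imwrite(f"pics/{n}0.png",d["img"]); print(n,d["K"],d["dist_coeffs"],d["T"])
E
```

```text
pics
{'clock': 0.0, 'qpos': array([ 1.11721438,  0.62933582,  0.03841672,  1.51838525, -0.02701692,
        0.99629055, -0.02000663]), 'qd': array([ 0.00017422, -0.00144817,  0.00089638, -0.00031524,  0.00213058,
        0.00013551, -0.00135794]), 'tau': array([ 3.11989033e-04, -5.63400292e+01,  1.22613855e+00, -1.93445778e+01,
        1.09859221e-02,  1.04722913e-02, -1.43669200e-05]), 'eef_pos': array([ 245.59430982, -601.13452943,  230.38978149]), 'tool_rot': array([-3.13969058e+00, -4.07330597e-06,  3.87786128e-01]), 'force': array([-0.25110534,  0.06210363,  0.457239  ]), 'torque': array([-0.01903257, -0.00040818, -0.00240853]), 'width': 85.2957196257104}
18.700000000000003
scene [[491.55011336   0.         318.15456869]
 [  0.         491.55011336 240.75967755]
 [  0.           0.           1.        ]] [0.03788125 0.         0.         0.         0.        ] [[-2.95483668e-01  7.51818247e-01 -5.89456297e-01  1.23781360e+03]
 [ 9.55200242e-01  2.43340857e-01 -1.68456892e-01  2.13865849e+02]
 [ 1.67898354e-02 -6.12825058e-01 -7.90040220e-01  9.48133615e+02]
 [ 0.00000000e+00  0.00000000e+00  0.00000000e+00  1.00000000e+00]]
top [[504.37691354   0.         322.67472244]
 [  0.         504.37691354 239.53226928]
 [  0.           0.           1.        ]] [-0.14753295  0.          0.          0.          0.        ] [[-2.39963923e-02 -9.91082356e-01  1.31072255e-01  4.03638763e+02]
 [-9.99697473e-01  2.44968030e-02  2.20654312e-03 -5.15712013e+00]
 [-5.39771718e-03 -1.30979653e-01 -9.91370362e-01  1.06041210e+03]
 [ 0.00000000e+00  0.00000000e+00  0.00000000e+00  1.00000000e+00]]
```

View pics/scene0.png

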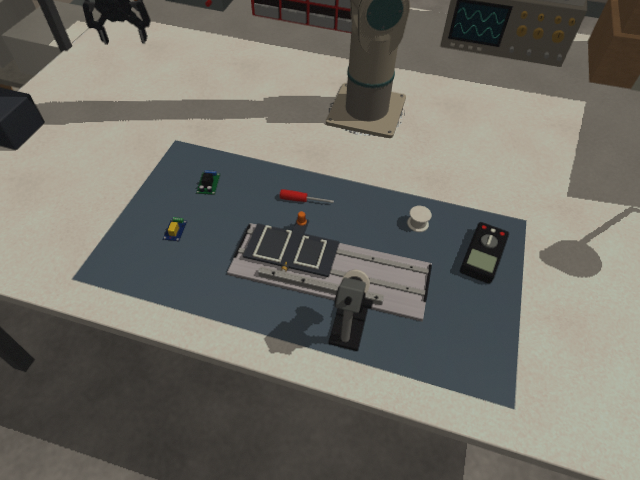

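View pics/top0.png

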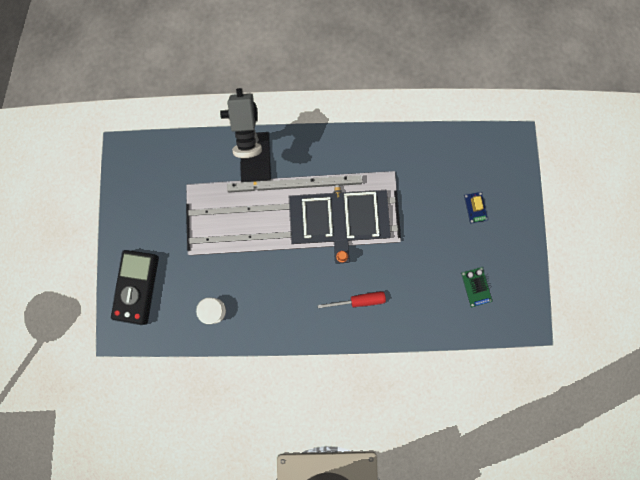

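The top view shows the slide roughly along world y. The relay board is at about (477,207), the regulator at (477,287), the knob at (342,256), and the nests at (317,217) and (362,215). The screwdriver lies at (355,300), the reel at (211,311) and the meter at (134,287). I'll zoom in next.

```bash
python3 - <<'E'
import cv2,numpy as np
t=cv2.imread("pics/top0.png"); s=cv2.imread("pics/scene0.png")
a=cv2.resize(t[180:310,450:510],None,fx=4.6,fy=4.6,interpolation=cv2.INTER_CUBIC)
b=cv2.resize(s[160:250,155:230],None,fx=6.6,fy=6.6,interpolation=cv2.INTER_CUBIC)
c=np.zeros((600,a.shape[1]+b.shape[1],3),np.uint8);c[:a.shape[0],:a.shape[1]]=a[:600];c[:b.shape[0],a.shape[1]:]=b[:600]
cv2.imwrite("pics/boards.png",c)
cv2.imwrite("pics/nests.png",cv2.resize(t[165:275,220:405],None,fx=4.3,fy=4.3,interpolation=cv2.INTER_CUBIC))
E
```

```text
(no output)
```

View pics/boards.png

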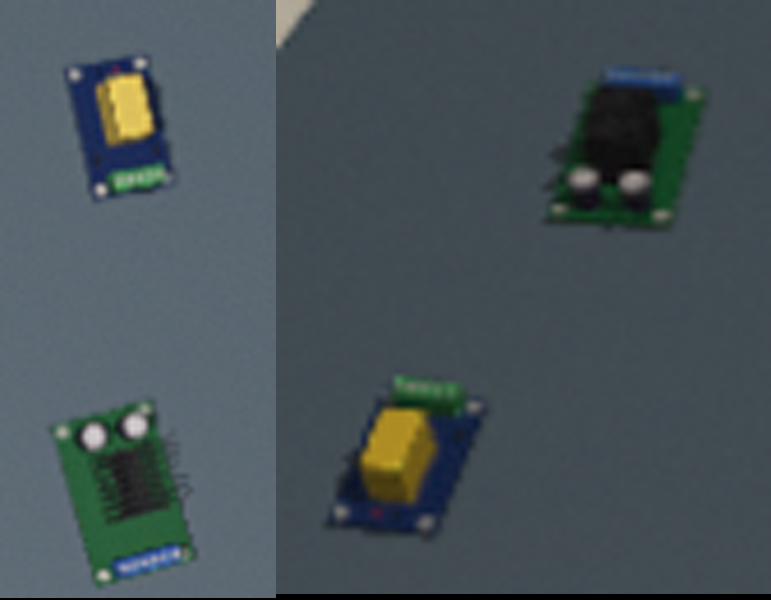

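View pics/nests.png

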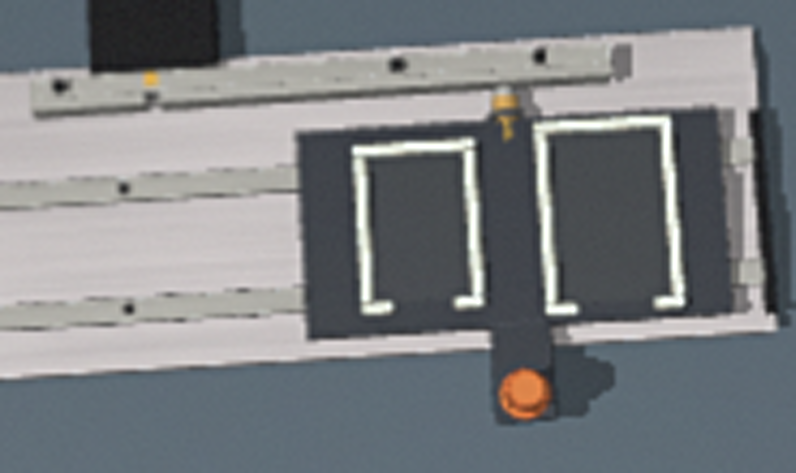

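Both boards already have their terminals towards the robot, which is the knob side, so only small turns are needed. Next I'll measure.

```bash
cat > h.py <<'E'
import cv2,numpy as np
def und(d,uv):
    return cv2.undistortPoints(np.array(uv,float).reshape(-1,1,2),d["K"],np.array(d["dist_coeffs"],float)).reshape(-1,2)
def cast(d,uv,z):
    n=und(d,uv);r=np.c_[n,np.ones(len(n))]@d["T"][:3,:3].T;o=d["T"][:3,3]
    return o+r*((z-o[2])/r[:,2])[:,None]
def proj(d,P):
    P=np.array(P,float).reshape(-1,3);Ti=np.linalg.inv(d["T"])
    r,_=cv2.Rodrigues(Ti[:3,:3]);return cv2.projectPoints(P,r,Ti[:3,3],d["K"],np.array(d["dist_coeffs"],float))[0].reshape(-1,2)
E
cat > meas.py <<'E'
from cell import ctrl
from h import *
D={n:ctrl.get_image(n) for n in("scene","top")}
def comps(d,roi,f,mn=5):
    x0,y0,x1,y1=roi;h=cv2.cvtColor(d["img"][y0:y1,x0:x1],cv2.COLOR_BGR2HSV).astype(int)
    m=f(h[...,0],h[...,1],h[...,2]).astype(np.uint8)
    n,l,st,c=cv2.connectedComponentsWithStats(m)
    return [(st[i,4],c[i]+[x0,y0],np.argwhere(l==i)[:,::-1]+[x0,y0]) for i in range(1,n) if st[i,4]>=mn]
rois={"top":{"rel":(455,180,500,235),"reg":(450,255,505,315)},"scene":{"rel":(155,212,195,245),"reg":(190,165,225,200)}}
for n,d in D.items():
    hsv=cv2.cvtColor(d["img"],cv2.COLOR_BGR2HSV)
    for b,r in rois[n].items():
        print(n,b,"bg",hsv[r[1],r[0]])
        f={"yellow":lambda h,s,v:(h>18)&(h<34)&(s>120)&(v>90),"green":lambda h,s,v:(h>45)&(h<85)&(s>100)&(v>40),"blue":lambda h,s,v:(h>104)&(h<125)&(s>150)}
        for k,g in f.items():
            for a,c,p in comps(d,r,g):print("  ",k,a,c.round(1))
    for k,r,g in [("knob",(250,190,400,290),lambda h,s,v:(h<16)&(s>170)&(v>120)),("red",(250,180,400,320),lambda h,s,v:((h<6)|(h>174))&(s>150)&(v>80)),("brass",(220,160,400,320),lambda h,s,v:(h>14)&(h<30)&(s>110)&(v>100)),]:
        for a,c,p in comps(d,r,g,2):print(" ",k,a,c.round(1),p.min(0),p.max(0))
E
python3 meas.py
```

```text
scene rel bg [102  54  81]
   yellow 96 [173.2 227.2]
   green 34 [178.4 220.1]
   blue 95 [176.6 232.2]
scene reg bg [99 52 79]
   green 120 [211.7 185.2]
   green 12 [198.4 186.4]
   blue 16 [211.8 172.6]
  knob 134 [293.4 193.5] [281 190] [306 197]
  knob 28 [301.3 213.9] [298 212] [304 216]
  knob 12 [303.4 222.8] [301 221] [306 224]
  red 204 [293.2 194.6] [280 190] [306 200]
  brass 4 [285.5 262.5] [285 262] [286 263]
  brass 13 [284.3 267.5] [282 266] [286 269]
top rel bg [103  53 111]
   yellow 136 [476.7 203.2]
   green 21 [477.  218.2]
   green 6 [480.8 219.7]
   blue 6 [476.5 193.5]
   blue 156 [473.3 208.5]
top reg bg [102  50 113]
   green 432 [475.  287.6]
   blue 8 [478.5 300.8]
  knob 61 [341.5 256.5] [337 251] [346 261]
  red 378 [368.1 299. ] [351 292] [385 306]
  brass 7 [254.7 183. ] [254 182] [256 184]
  brass 12 [337.2 188.2] [335 187] [339 189]
  brass 11 [337.5 193.6] [336 192] [339 196]
```

```bash
cat > meas2.py <<'E'
from cell import ctrl
from h import *
D={n:ctrl.get_image(n) for n in("scene","top")}
U=8
def contour_pts(d,roi,f):
    x0,y0,x1,y1=roi
    im=cv2.resize(d["img"][y0:y1,x0:x1],None,fx=U,fy=U,interpolation=cv2.INTER_CUBIC)
    h=cv2.cvtColor(im,cv2.COLOR_BGR2HSV).astype(int)
    m=f(h[...,0],h[...,1],h[...,2]).astype(np.uint8)
    m=cv2.morphologyEx(m,cv2.MORPH_OPEN,np.ones((5,5),np.uint8));m=cv2.morphologyEx(m,cv2.MORPH_CLOSE,np.ones((15,15),np.uint8))
    c=max(cv2.findContours(m,cv2.RETR_EXTERNAL,cv2.CHAIN_APPROX_NONE)[0],key=cv2.contourArea).reshape(-1,2)
    return (c+0.5)/U-0.5+[x0,y0]
def rect(P):
    (c,s,a)=cv2.minAreaRect(P[:,:2].astype(np.float32));return np.round(c,1),np.round(s,1),round(a,1)
rois={"top":{"rel":(455,180,500,235),"reg":(450,255,505,315)},"scene":{"rel":(155,212,195,245),"reg":(190,165,225,200)}}
if __name__=="__main__":
  for n,d in D.items():
    for b,r in rois[n].items():
        p=contour_pts(d,r,lambda h,s,v:(s>85)|(v>150))
        print(n,b,rect(cast(d,p,5)))
    if n=="top":
        p=contour_pts(d,rois[n]["rel"],lambda h,s,v:(h>18)&(h<34)&(s>100)&(v>120)); print("relay top(z25)",rect(cast(d,p,25)))
        for nm,r in {"nrel":(298,190,336,245),"nreg":(341,186,384,242)}.items():
            p=contour_pts(d,r,lambda h,s,v:(v>150)&(s<60)); print(nm,"outer z33",rect(cast(d,p,33)))
        p=contour_pts(d,(325,240,360,270),lambda h,s,v:(h<16)&(s>150)&(v>170));print("knob top z58",rect(cast(d,p,58)))
        print("brass ball etc z~25/notch z30", cast(d,[(337.2,188.2)],25),cast(d,[(254.7,183)],30))
E
python3 meas2.py
```

```text
scene rel (array([ 605.4, -333.1]), array([74. , 43.1]), 9.0)
scene reg (array([ 433.1, -323.9]), array([89.1, 49.7]), 12.4)
top rel (array([ 605.8, -334.6]), array([65.4, 42. ]), 9.0)
top reg (array([ 434.5, -325.2]), array([76.9, 48.8]), 13.5)
relay top(z25) (array([ 610.6, -331.1]), array([30.2, 23. ]), 8.6)
nrel outer z33 (array([586.7,   8.2]), array([83.3, 59.3]), 2.3)
nreg outer z33 (array([596.2, -89.5]), array([ 83.7, 109.9]), 88.7)
knob top z58 (array([502.1, -38.6]), array([19.6, 21.9]), 61.2)
brass ball etc z~25/notch z30 [[648.59346366 -35.98979619  25.        ]] [[663.29293901 137.16997104  30.        ]]
```

```bash
python3 - <<'E'
from meas2 import *
d=D["top"]
for thr in(120,150,175):
  for nm,r in {"nrel":(298,194,336,242),"nreg":(341,191,382,239)}.items():
    p=contour_pts(d,r,lambda h,s,v:(v>thr)&(s<60)); print(thr,nm,"outer z33",rect(cast(d,p,33)))
# scene: nests
d=D["scene"]
ps=proj(d,[(586.7,8.2,33),(590.4,-84,33),(502.1,-38.6,58)]);print(ps)
im=cv2.resize(d["img"][205:305,225:365],None,fx=5.5,fy=5.5,interpolation=cv2.INTER_CUBIC)
cv2.imwrite("pics/scn.png",im)
E
```

```text
120 nrel outer z33 (array([586.7,   8.2]), array([84.3, 60.3]), 2.3)
120 nreg outer z33 (array([591.9, -82.7]), array([102.,  70.]), 2.3)
150 nrel outer z33 (array([586.7,   8.2]), array([83.3, 59.3]), 2.3)
150 nreg outer z33 (array([591.7, -83.6]), array([101.4,  67.4]), 2.2)
175 nrel outer z33 (array([586.8,   8.2]), array([82.6, 58.7]), 2.3)
175 nreg outer z33 (array([592.7, -83.6]), array([99.3, 66.7]), 2.2)
[[309.7898     249.91135027]
 [271.91809784 241.43948343]
 [302.01914102 211.97215053]]
```

View pics/scn.png

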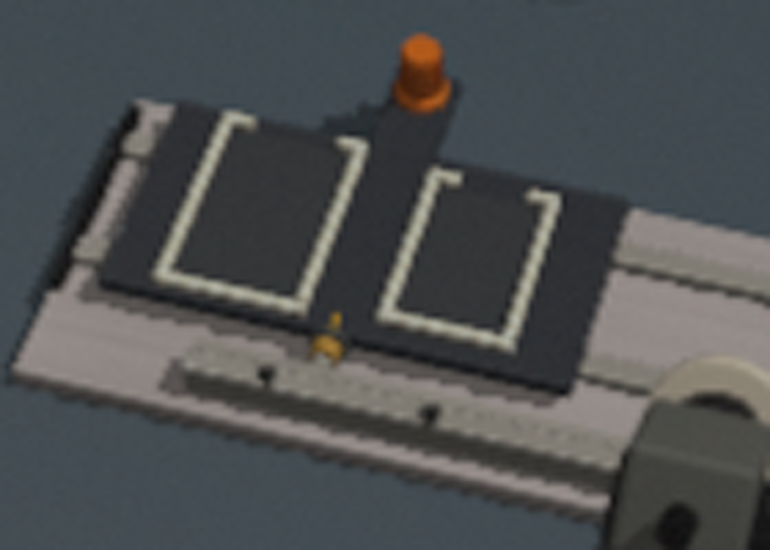

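The two views agree. The nest corners in the scene view are still to be measured.

```bash
python3 - <<'E'
from meas2 import *
d=D["scene"]
# outline ROIs on scene (crop coords/5.5 + offset)
for nm,r in {"nrel":(291,233,330,271),"nreg":(251,223,294,264)}.items():
    x0,y0,x1,y1=r
    for thr in (110,130):
        im=cv2.resize(d["img"][y0:y1,x0:x1],None,fx=U,fy=U,interpolation=cv2.INTER_CUBIC)
        h=cv2.cvtColor(im,cv2.COLOR_BGR2HSV)
        m=((h[...,2]>thr)&(h[...,1]<70)).astype(np.uint8)
        for c in cv2.findContours(m,cv2.RETR_EXTERNAL,cv2.CHAIN_APPROX_NONE)[0]:
            if cv2.contourArea(c)>1500:
                p=(c.reshape(-1,2)+.5)/U-.5+[x0,y0]
                print(nm,thr,cv2.contourArea(c),rect(cast(d,p,33)))
d=D["top"]
x0,y0,x1,y1=(341,186,384,242)
im=cv2.resize(d["img"][y0:y1,x0:x1],None,fx=U,fy=U,interpolation=cv2.INTER_CUBIC);h=cv2.cvtColor(im,cv2.COLOR_BGR2HSV)
m=((h[...,2]>165)&(h[...,1]<25)&(h[...,0]<200)).astype(np.uint8)*255
print(h[100,::40]);
p=contour_pts(d,(325,240,360,270),lambda h,s,v:(h<16)&(s>150)&(v>90));print("knob all",rect(cast(d,p,46)),p.min(0),p.max(0))
# tall knob: triangulate top centre: scene 301.3,213.9 
for n,uv in (("scene",(301.3,213.9)),("top",(342,254.8))): print(n,cast(D[n],[uv],58))
E
```

```text
nrel 110 12254.0 (array([589.7,  10. ]), array([83.9, 59.4]), 2.3)
nrel 130 9532.0 (array([589.7,  10.1]), array([82.6, 58.2]), 2.3)
nreg 110 13939.0 (array([593.1, -81.6]), array([96.3, 67.6]), 2.2)
nreg 110 1550.5 (array([ 563.9, -141.8]), array([30.3, 12.3]), 22.0)
nreg 130 10781.0 (array([593.1, -81.6]), array([94.9, 66.5]), 2.2)
[[107  32  71]
 [ 30   2 255]
 [ 99  23  78]
 [105  19  79]
 [ 99  23  78]
 [105  20  78]
 [103  23  78]
 [ 40  18 174]
 [107  31  73]]
knob all (array([503.1, -40.2]), array([22.4, 22.8]), 51.6) [336.0625 250.5625] [347.3125 261.6875]
scene [[508.43218453 -38.3121893   58.        ]]
top [[504.47108124 -40.76985613  58.        ]]
```

```bash
cat > go.py <<'E'
import sys,numpy as np
from cell import ctrl
from scipy.spatial.transform import Rotation as R
def go(x,y,z,yaw):
    s=ctrl.read_state();M=R.from_euler('xyz',s["tool_rot"]).as_matrix()
    v=M.T@(np.array([x,y,z])-s["eef_pos"])/25
    dy=(np.degrees(s["tool_rot"][2])-yaw+180)%360-180
    print("t",s["clock"],"pos",s["eef_pos"].round(1),"yaw",np.degrees(s["tool_rot"]).round(1),"w",round(s["width"],1),"F",s["force"].round(1),"UNITS",v.round(2),"twist",round(dy/6,2))
if __name__=="__main__": go(*map(float,sys.argv[1:5]))
E
python3 go.py 611.4 -333.1 90 9
```

```text
t 0.5 pos [ 245.8 -601.7  231.3] yaw [-180.    -0.    22.2] w 85.1 F [-0.8 -0.7  0.6] UNITS [17.6  -4.42  5.65] twist 2.2
```

>>> servo_tool --commands '[17.6,-4.42,4,2.2,0.4,17.6,-4.42,4,2.2,0.4,17.6,-4.42,4,2.2,0.4,17.6,-4.42,4,2.2,0.4,17.6,-4.42,4,2.2,0.4,17.6,-4.42,4,2.2,0.4,17.6,-4.42,4,2.2,0.4,17.6,-4.42,4,2.2,0.4,17.6,-4.42,4,2.2,0.4,17.6,-4.42,4,2.2,0.4]'

```text
clock: 1.33
eef_pos: [575.3, -359.4, 141.4]
tool_rot: [3.141, -0.0, 0.157]
force: [-0.0, -0.3, -0.1]
width: 51.0
```

>>> servo_tool --commands '[0,0,0,0,0.4,0,0,0,0,0.4,0,0,0,0,0.4]'

```text
clock: 1.58
eef_pos: [573.3, -361.1, 141.5]
tool_rot: [3.141, 0.001, 0.158]
force: [-0.8, -0.5, -0.5]
width: 51.3
```

```bash
python3 go.py 611.4 -333.1 60 9
```

```text
t 1.5833 pos [ 573.3 -361.1  141.5] yaw [1.8e+02 1.0e-01 9.0e+00] w 51.3 F [-0.8 -0.5 -0.5] UNITS [ 1.69 -0.87  3.26] twist 0.01
```

>>> servo_tool --commands '[1.69,-0.87,1.5,0,0.4,1.69,-0.87,3.3,0,0.4,1.69,-0.87,3.3,0,0.4,1.69,-0.87,3.3,0,0.4,1.69,-0.87,3.3,0,0.4]'

```text
clock: 2.0
eef_pos: [609.9, -334.7, 58.9]
tool_rot: [3.141, 0.003, 0.155]
force: [-0.6, -0.4, 0.4]
width: 51.2
```

```bash
python3 go.py 611.4 -333.1 7.5 9; cat > pic.py <<'E'
import sys
from cell import ctrl
from h import *
nm=sys.argv[1];x,y,z=map(float,sys.argv[2:5])
o=[]
for n in("scene","top"):
    d=ctrl.get_image(n);c=proj(d,[(x,y,z)])[0].astype(int)
    p=cv2.copyMakeBorder(d["img"],40,40,40,40,cv2.BORDER_CONSTANT)[c[1]:c[1]+80,c[0]:c[0]+80]
    print(n,"crop origin",c-40); o.append(cv2.resize(p,(400,400),interpolation=cv2.INTER_CUBIC))
cv2.imwrite(f"pics/{nm}.png",np.hstack(o))
E
python3 pic.py p1 611 -333 20
```

```text
t 2.0 pos [ 609.9 -334.7   58.9] yaw [180.    0.2   8.9] w 51.2 F [-0.6 -0.4  0.4] UNITS [ 0.07 -0.06  2.06] twist -0.02
scene crop origin [132 186]
top crop origin [436 163]
```

View pics/p1.png

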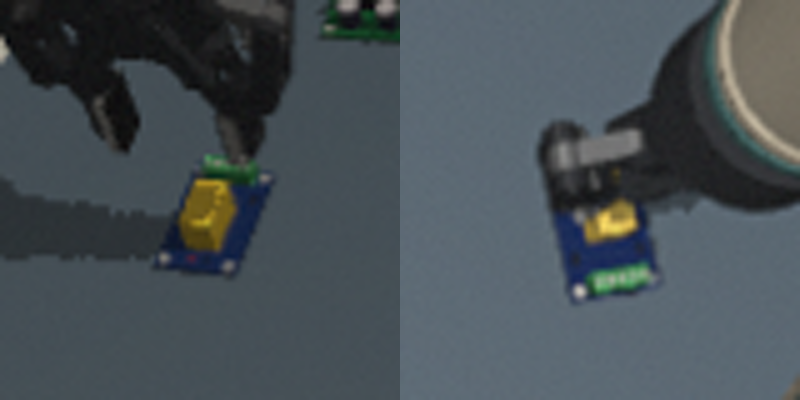

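The fingers straddle the relay, whose yellow body is at about (208,215) in the left crop. Now I'll descend.

>>> servo_tool --commands '[0,0,1,0,0.4,0,0,1.5,0,0.4,0,0,1.8,0,0.4,0,0,1.8,0,0.4,0,0,1.8,0,0.4]'

```text
clock: 2.52
eef_pos: [611.8, -333.2, 14.5]
tool_rot: [3.141, 0.0, 0.157]
force: [-0.2, 0.0, -0.2]
width: 51.3
```

```bash
python3 go.py 611.4 -333.1 7.5 9; 
python3 pic.py p2 611 -333 20
```

```text
t 2.5167 pos [ 611.8 -333.2   14.5] yaw [180.   0.   9.] w 51.3 F [-0.2  0.  -0.2] UNITS [-0.02 -0.01  0.28] twist -0.0
scene crop origin [132 186]
top crop origin [436 163]
```

View pics/p2.png

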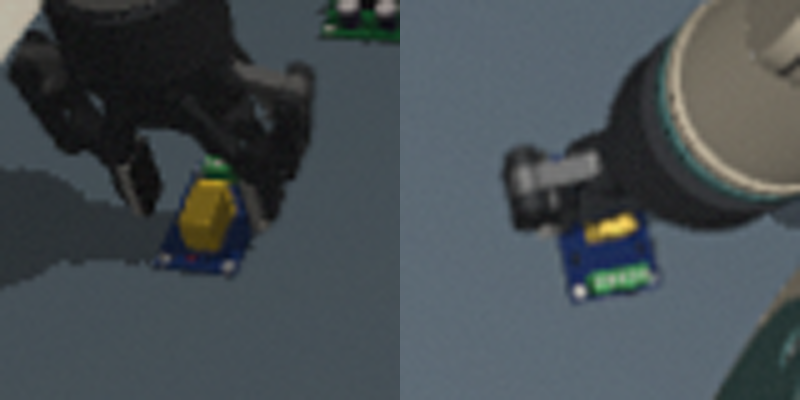

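>>> servo_tool --commands '[0,0,0.26,0,0.4,0,0,0.26,0,0.6,0,0,0.26,0,0.7,0,0,0.26,0,0.75,0,0,0.26,0,0.8,0,0,0.26,0,0.85,0,0,0.26,0,1,0,0,0.26,0,1,0,0,0.26,0,1]'

```text
clock: 3.37
eef_pos: [612.2, -332.8, 8.0]
tool_rot: [3.141, -0.0, 0.157]
force: [-0.6, 0.8, 2.7]
width: 14.7
```

>>> servo_tool --commands '[0,0,-0.3,0,1,0,0,-1,0,1,0,0,-2,0,1,0,0,-3,0,1,0,0,-3,0,1,0,0,-3,0,1]'

```text
clock: 3.87
eef_pos: [613.1, -333.3, 84.7]
tool_rot: [3.139, -0.003, 0.157]
force: [-0.1, 0.6, -0.9]
width: 14.3
```

```bash
python3 go.py 594 9 80 2.3; 
python3 pic.py p3 611 -333 80
```

```text
t 3.8667 pos [ 613.1 -333.3   84.7] yaw [179.9  -0.2   9. ] w 14.3 F [-0.1  0.6 -0.9] UNITS [  1.39 -13.64   0.16] twist 1.12
scene crop origin [126 169]
top crop origin [445 157]
```

View pics/p3.png

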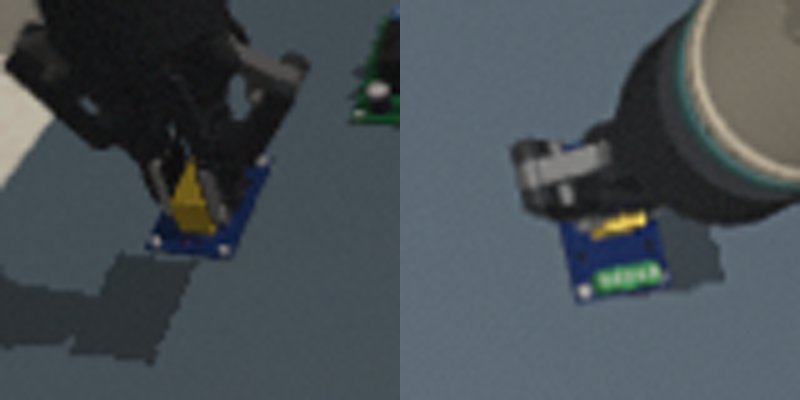

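>>> servo_tool --commands '[0.5,-1.5,0,0.5,1,0.9,-4,0,1.12,1,1.3,-8,0,1.12,1,1.39,-13.64,0,1.12,1,1.39,-13.64,0,1.12,1,1.39,-13.64,0,1.12,1,1.39,-13.64,0,1.12,1,1.39,-13.64,0,1.12,1,1.39,-13.64,0,1.12,1,1.39,-13.64,0,1.12,1]'

```text
clock: 4.8
eef_pos: [591.1, 16.7, 81.1]
tool_rot: [-3.138, 0.004, 0.049]
force: [0.2, 0.1, -0.7]
width: 14.9
```

>>> servo_tool --commands '[0,0,0,0,1,0,0,0,0,1]'

```text
clock: 4.97
eef_pos: [592.5, 7.6, 82.0]
tool_rot: [3.14, 0.001, 0.039]
force: [-0.9, 0.4, -1.4]
width: 14.3
```

```bash
python3 go.py 594.5 9.3 45 2.3; 
python3 pic.py p4 594 9 60
```

```text
t 4.9667 pos [592.5   7.6  82. ] yaw [1.799e+02 1.000e-01 2.200e+00] w 14.3 F [-0.9  0.4 -1.4] UNITS [ 0.08 -0.07  1.48] twist -0.02
scene crop origin [269 205]
top crop origin [276 171]
```

View pics/p4.png

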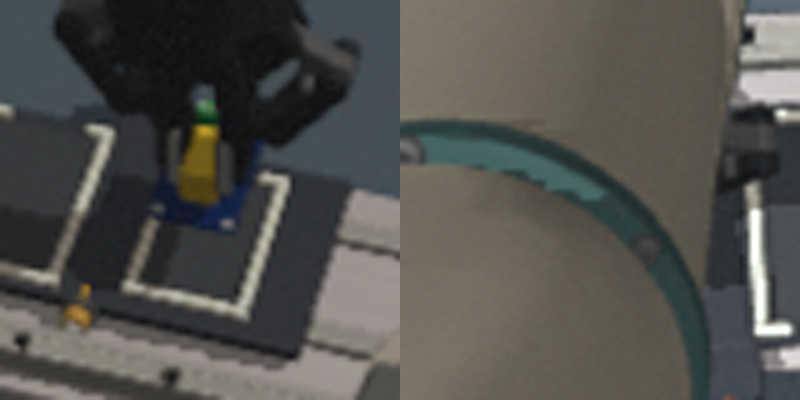

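The scene view shows the relay board over its nest, with its back edge at about (195,215) in the crop; the arm hides it from the top camera. I'll lower to just above the walls and check there.

>>> servo_tool --commands '[0.08,-0.07,0.8,0,1,0.08,-0.07,1.48,0,1,0.08,-0.07,1.48,0,1,0.08,-0.07,1.48,0,1,0.08,-0.07,1.48,0,1]'

```text
clock: 5.48
eef_pos: [595.2, 10.1, 46.2]
tool_rot: [3.141, -0.001, 0.038]
force: [-0.4, -0.7, -0.6]
width: 14.8
```

```bash
python3 go.py 594.5 9.3 36 2.3; 
python3 pic.py p5 594 9 40
python3 - <<'E'
from meas2 import *
d=D["scene"]
p=contour_pts(d,(285,225,340,275),lambda h,s,v:(h>108)&(h<128)&(s>120))
print(rect(cast(d,p,42)))
P=cast(d,p,42);a=np.radians(2.3);R=np.array([[np.cos(a),np.sin(a)],[-np.sin(a),np.cos(a)]])
q=(P[:,:2]-[589.7,10])@R.T
print("in scene nest frame",q.min(0),q.max(0))
E
```

```text
t 5.4833 pos [595.2  10.1  46.2] yaw [180.   -0.    2.2] w 14.8 F [-0.4 -0.7 -0.6] UNITS [-0.03  0.03  0.41] twist -0.02
scene crop origin [269 210]
top crop origin [276 172]
(array([609.8,  15. ]), array([29. , 42.1]), 13.7)
in scene nest frame [  1.89613672 -17.63791575] [33.59963487 22.83661142]
```

View pics/p5.png

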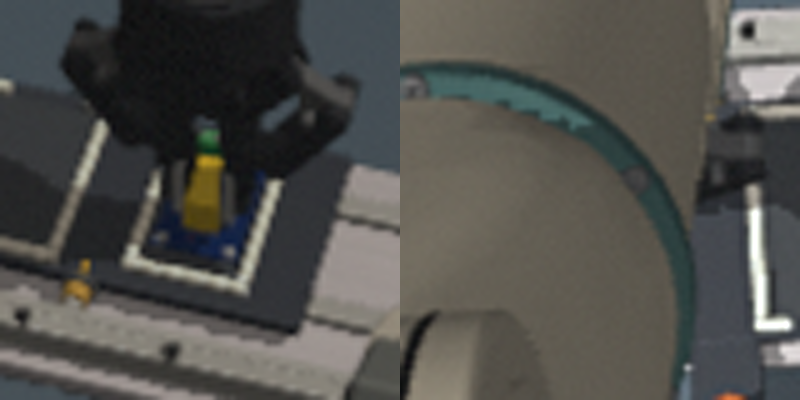

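```bash
python3 - <<'E'
from meas2 import *
d=D["scene"]
im=d["img"][235:272,290:335];cv2.imwrite("pics/p5z.png",cv2.resize(im,None,fx=14,fy=14,interpolation=cv2.INTER_CUBIC))
E
```

```text
(no output)
```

View pics/p5z.png

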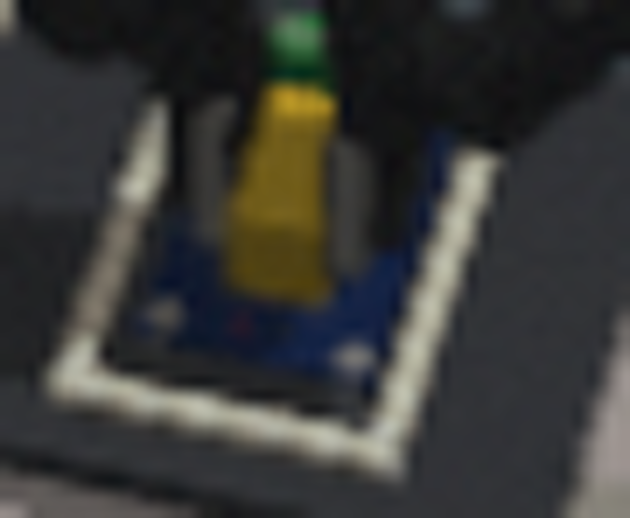

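```bash
python3 - <<'E'
from meas2 import *
d=D["scene"]
a=np.radians(2.3);R=np.array([[np.cos(a),np.sin(a)],[-np.sin(a),np.cos(a)]])
for uv,z in [((120,338),43),((372,390),43),((163,315),43),((352,357),43),((100,350),33),((380,430),33)]:
    p=cast(d,[((uv[0]+.5)/14-.5+290,(uv[1]+.5)/14-.5+235)],z)[0]
    print(uv,p.round(1),((p[:2]-[589.7,10])@R.T).round(1))
E
```

```text
(120, 338) [625.5  -7.2  43. ] [ 35.1 -18.6]
(372, 390) [622.8  34.7  43. ] [34.1 23.4]
(163, 315) [619.  -2.  43.] [ 28.8 -13.2]
(352, 357) [617.6  29.7  43. ] [28.7 18.6]
(100, 350) [622.1 -11.9  33. ] [ 31.4 -23.2]
(380, 430) [623.2  36.3  33. ] [34.6 25. ]
```

>>> servo_tool --commands '[-0.06,0.09,0,0,1,-0.06,0.09,0,0,1,-0.06,0.09,0.2,0,1,-0.06,0.09,0.3,0,1,-0.06,0.09,0.36,0,1,-0.06,0.09,0.36,0,1]'

```text
clock: 6.38
eef_pos: [593.1, 9.1, 36.2]
tool_rot: [-3.141, 0.001, 0.04]
force: [-1.0, 0.5, -0.6]
width: 14.6
```

```bash
python3 go.py 593.8 8 36 2.3; 
python3 - <<'E'
from meas2 import *
d=D["scene"]
im=d["img"][235:272,290:335];cv2.imwrite("pics/p6z.png",cv2.resize(im,None,fx=14,fy=14,interpolation=cv2.INTER_CUBIC))
E
```

```text
t 6.3833 pos [593.1   9.1  36.2] yaw [-180.     0.     2.3] w 14.6 F [-1.   0.5 -0.6] UNITS [0.03 0.05 0.01] twist -0.0
```

View pics/p6z.png

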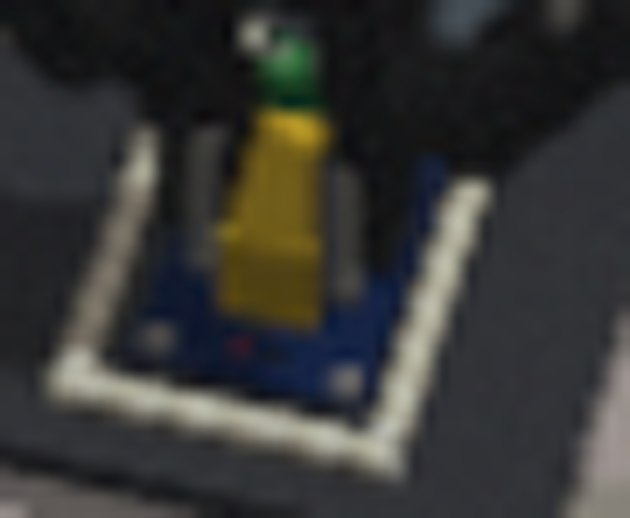

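```bash
python3 - <<'E'
from meas2 import *
d=D["scene"]
a=np.radians(2.3);R=np.array([[np.cos(a),np.sin(a)],[-np.sin(a),np.cos(a)]])
for uv,z in [((155,337),33.5),((346,379),33.5)]:
    p=cast(d,[((uv[0]+.5)/14-.5+290,(uv[1]+.5)/14-.5+235)],z)[0]
    print(uv,p.round(1),((p[:2]-[589.7,10])@R.T).round(1))
E
python3 go.py 593.8 8 36 2.3
```

```text
(155, 337) [617.2  -4.1  33.5] [ 26.9 -15.2]
(346, 379) [615.6  28.1  33.5] [26.6 17.1]
t 6.5833 pos [593.5   9.1  36.6] yaw [-180.    -0.     2.3] w 14.4 F [-0.1 -0.6  0.3] UNITS [0.01 0.05 0.02] twist 0.0
```

>>> servo_tool --commands '[0.02,0.05,0.02,0,1,0.02,0.05,0.02,0,1,0.02,0.05,0.03,0,1,0.02,0.05,0.03,0,0.75,0.02,0.05,0.03,0,0.65,0.02,0.05,0.03,0,0.65,0.02,0.05,-0.5,0,0.65,0.02,0.05,-1.5,0,0.65,0.02,0.05,-2.6,0,0.65,0.02,0.05,-2.6,0,0.65]'

```text
clock: 7.42
eef_pos: [597.6, 7.6, 107.3]
tool_rot: [3.141, -0.009, 0.04]
force: [0.8, 0.1, 0.2]
width: 30.1
```

```bash
python3 go.py 438.7 -324 100 13.5; 
python3 - <<'E'
from meas2 import *
d=D["scene"]
im=d["img"][225:272,280:335];cv2.imwrite("pics/p7z.png",cv2.resize(im,None,fx=12,fy=12,interpolation=cv2.INTER_CUBIC))
E
```

```text
t 7.4167 pos [597.6   7.6 107.3] yaw [180.   -0.5   2.3] w 30.1 F [0.8 0.1 0.2] UNITS [-6.88 13.    0.23] twist -1.87
```

View pics/p7z.png

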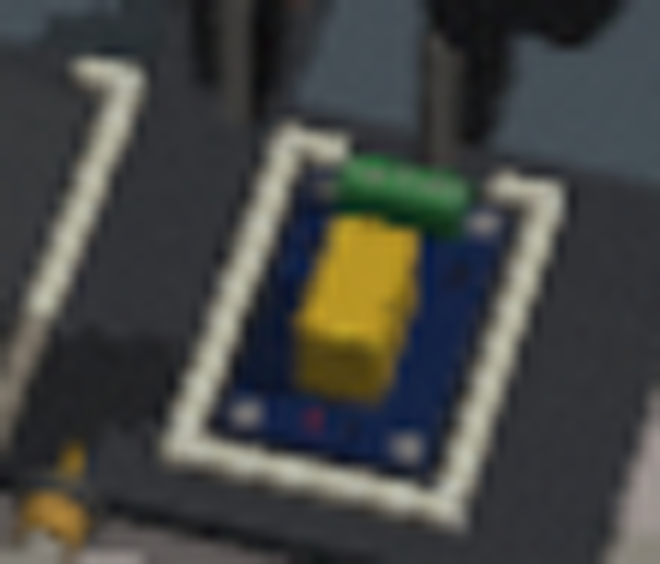

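The relay board sits flat and centred in its nest, with its green terminals at about (400,190) on the knob side. Next is the regulator board.

>>> servo_tool --commands '[-0.7,1.2,0,-0.5,0.5,-6.9,13,0.3,-1.8,0.35,-6.9,13,0.3,-1.8,0.35,-6.9,13,0.3,-1.8,0.35,-6.9,13,0.3,-1.8,0.35,-6.9,13,0.3,-1.8,0.35,-6.9,13,0.3,-1.8,0.35,-6.9,13,0.3,-1.8,0.35,-6.9,13,0.3,-1.8,0.35,-6.9,13,0.3,-1.8,0.35]'

```text
clock: 8.35
eef_pos: [427.8, -334.0, 93.8]
tool_rot: [3.137, 0.005, 0.214]
force: [1.0, -0.9, 0.3]
width: 55.3
```

>>> servo_tool --commands '[0,0,0,0,0.35,0,0,0,0,0.35]'

```text
clock: 8.52
eef_pos: [434.2, -323.1, 93.6]
tool_rot: [-3.14, 0.0, 0.228]
force: [0.5, 0.1, -0.8]
width: 55.6
```

```bash
python3 go.py 438.4 -323.9 45 13
```

```text
t 8.5167 pos [ 434.2 -323.1   93.6] yaw [-179.9    0.    13.1] w 55.6 F [ 0.5  0.1 -0.8] UNITS [0.16 0.07 1.94] twist 0.01
```

>>> servo_tool --commands '[0.16,0.07,1,0,0.35,0.16,0.07,1.94,0,0.35,0.16,0.07,1.94,0,0.35,0.16,0.07,1.94,0,0.35]'

```text
clock: 8.85
eef_pos: [438.9, -322.0, 44.7]
tool_rot: [-3.138, 0.002, 0.232]
force: [-0.1, -0.5, 0.5]
width: 55.4
```

```bash
python3 go.py 438.4 -323.9 8 13;python3 pic.py p8 438 -324 20
```

```text
t 8.85 pos [ 438.9 -322.    44.7] yaw [-1.798e+02  1.000e-01  1.330e+01] w 55.4 F [-0.1 -0.5  0.5] UNITS [-0.03  0.07  1.47] twist 0.05
scene crop origin [166 138]
top crop origin [437 244]
```

View pics/p8.png

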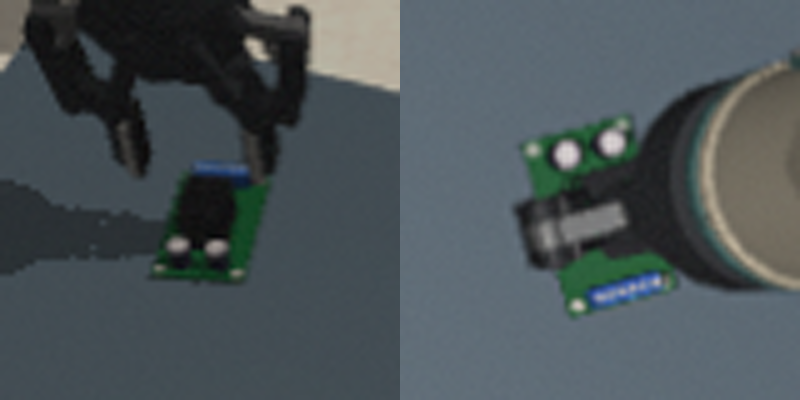

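The fingers straddle the heat sink, between the cans and the terminals. Descending and gripping.

>>> servo_tool --commands '[0,0.05,0.8,0,0.35,0,0.05,1.2,0,0.35,0,0.05,1.47,0,0.35,0,0.05,1.47,0,0.35]'

```text
clock: 9.28
eef_pos: [438.7, -325.2, 8.2]
tool_rot: [-3.14, 0.001, 0.229]
force: [-0.0, -0.5, -0.4]
width: 55.3
```

>>> servo_tool --commands '[0,0,0,0,0.5,0,0,0,0,0.6,0,0,0,0,0.65,0,0,0,0,0.7,0,0,0,0,0.75,0,0,0,0,1,0,0,0,0,1,0,0,0,0,1]'

```text
clock: 9.95
eef_pos: [439.4, -325.8, 9.6]
tool_rot: [3.141, -0.001, 0.229]
force: [-0.3, 0.7, 6.3]
width: 23.0
```

```bash
python3 go.py 438.4 -323.9 8 13;python3 pic.py p9 438 -324 20
```

```text
t 9.95 pos [ 439.4 -325.8    9.6] yaw [180.   -0.   13.1] w 23.0 F [-0.3  0.7  6.3] UNITS [-0.02 -0.08  0.06] twist 0.02
scene crop origin [166 138]
top crop origin [437 244]
```

View pics/p9.png

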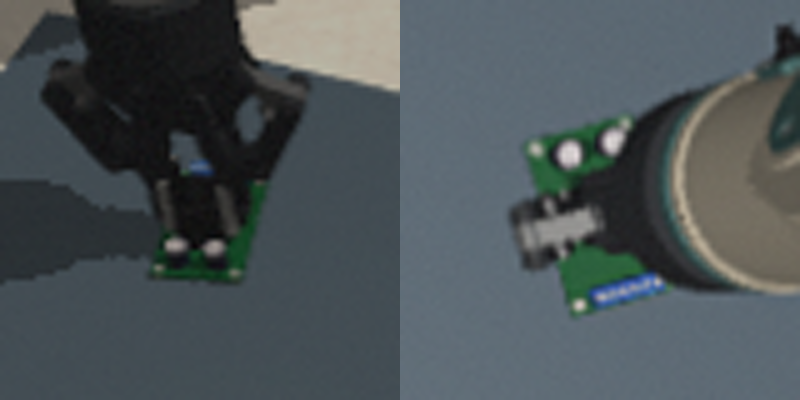

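>>> servo_tool --commands '[0,0,-0.3,0,1,0,0,-1,0,1,0,0,-2,0,1,0,0,-3,0,1,0,0,-3.4,0,1,0,0,-3.4,0,1]'

```text
clock: 10.55
eef_pos: [440.7, -327.0, 96.4]
tool_rot: [3.138, -0.004, 0.229]
force: [-0.0, -0.0, -1.5]
width: 22.4
```

```bash
python3 go.py 595.5 -84.1 92 2.3
```

```text
t 10.55 pos [ 440.7 -327.    96.4] yaw [179.8  -0.2  13.1] w 22.4 F [-0.  -0.  -1.5] UNITS [ 8.23 -8.06  0.17] twist 1.8
```

>>> servo_tool --commands '[0.7,-0.7,0,0.5,1,2,-2,0,1.2,1,4,-4,0,1.8,1,8.23,-8.06,0,1.8,1,8.23,-8.06,0,1.8,1,8.23,-8.06,0,1.8,1,8.23,-8.06,0,1.8,1,8.23,-8.06,0,1.8,1,8.23,-8.06,0,1.8,1,8.23,-8.06,0,1.8,1]'

```text
clock: 11.38
eef_pos: [593.2, -82.0, 92.4]
tool_rot: [3.142, 0.002, 0.043]
force: [-0.5, -0.9, -1.0]
width: 22.7
```

>>> servo_tool --commands '[0,0,0,0,1,0,0,0,0,1,0,0,0,0,1]'

```text
clock: 11.63
eef_pos: [593.0, -85.1, 93.7]
tool_rot: [3.141, 0.001, 0.037]
force: [-0.5, -0.8, -0.5]
width: 22.4
```

```bash
python3 go.py 595.5 -84.1 46 2.3
```

```text
t 11.6333 pos [593.  -85.1  93.7] yaw [1.8e+02 1.0e-01 2.1e+00] w 22.4 F [-0.5 -0.8 -0.5] UNITS [ 0.1  -0.04  1.91] twist -0.03
```

>>> servo_tool --commands '[0.1,-0.04,0.8,0,1,0.1,-0.04,1.5,0,1,0.1,-0.04,1.85,0,1,0.1,-0.04,1.85,0,1,0.1,-0.04,1.85,0,1]'

```text
clock: 12.05
eef_pos: [595.9, -82.6, 47.5]
tool_rot: [3.141, 0.001, 0.039]
force: [0.5, -0.9, -1.0]
width: 22.7
```

```bash
python3 go.py 595.5 -84.1 38 2.3
python3 - <<'E'
from meas2 import *
d=D["scene"]
im=d["img"][225:270,245:300];cv2.imwrite("pics/q1.png",cv2.resize(im,None,fx=12,fy=12,interpolation=cv2.INTER_CUBIC))
E
```

```text
t 12.05 pos [595.9 -82.6  47.5] yaw [180.    0.    2.2] w 22.7 F [ 0.5 -0.9 -1. ] UNITS [-0.02  0.06  0.38] twist -0.01
```

View pics/q1.png

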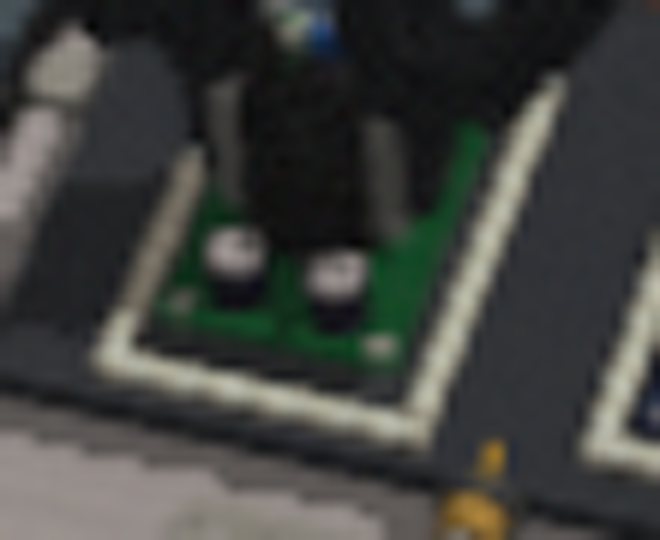

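```bash
cat > scr.py <<'E'
from meas2 import *
d=D["scene"]
a=np.radians(2.3);R=np.array([[np.cos(a),np.sin(a)],[-np.sin(a),np.cos(a)]])
def s(l,z):
  for uv in l:
    p=cast(d,[((uv[0]+.5)/12-.5+245,(uv[1]+.5)/12-.5+225)],z)[0]
    print(uv,p.round(1),((p[:2]-[593.1,-81.6])@R.T).round(1))
E
python3 -c "
from scr import *
s([(181,303),(381,346),(155,322),(402,377)],43)
s([(132,340),(412,395)],33)"; python3 go.py 595.5 -84.1 38 2.3
```

```text
(181, 303) [628.8 -99.   43. ] [ 35.  -18.8]
(381, 346) [626.7 -59.2  43. ] [34.4 21. ]
(155, 322) [ 634.5 -102.    43. ] [ 40.6 -22.1]
(402, 377) [632.3 -52.9  43. ] [40.3 27.1]
(132, 340) [ 633.2 -108.1   33. ] [ 39.  -28.1]
(412, 395) [629.  -52.6  33. ] [37.  27.5]
t 12.25 pos [597.1 -82.1  48.7] yaw [ 1.8e+02 -1.0e-01  2.3e+00] w 22.5 F [-0.5 -0.1 -1. ] UNITS [-0.07  0.08  0.43] twist -0.0
```

>>> servo_tool --commands '[-0.06,0.07,0,0,1,-0.06,0.07,0,0,1,-0.06,0.07,0.2,0,1,-0.06,0.07,0.3,0,1,-0.06,0.07,0.38,0,1,-0.06,0.07,0.38,0,1,-0.06,0.07,0.38,0,1]'

```text
clock: 12.83
eef_pos: [594.9, -83.6, 37.9]
tool_rot: [-3.142, 0.0, 0.04]
force: [0.8, -0.6, -0.0]
width: 22.9
```

```bash
python3 go.py 595.5 -84.1 38 2.3
python3 - <<'E'
from meas2 import *
d=D["scene"]
im=d["img"][225:270,245:300];cv2.imwrite("pics/q2.png",cv2.resize(im,None,fx=12,fy=12,interpolation=cv2.INTER_CUBIC))
E
```

```text
t 12.8333 pos [594.9 -83.6  37.9] yaw [-180.     0.     2.3] w 22.9 F [ 0.8 -0.6 -0. ] UNITS [ 0.02  0.02 -0.  ] twist 0.0
```

View pics/q2.png

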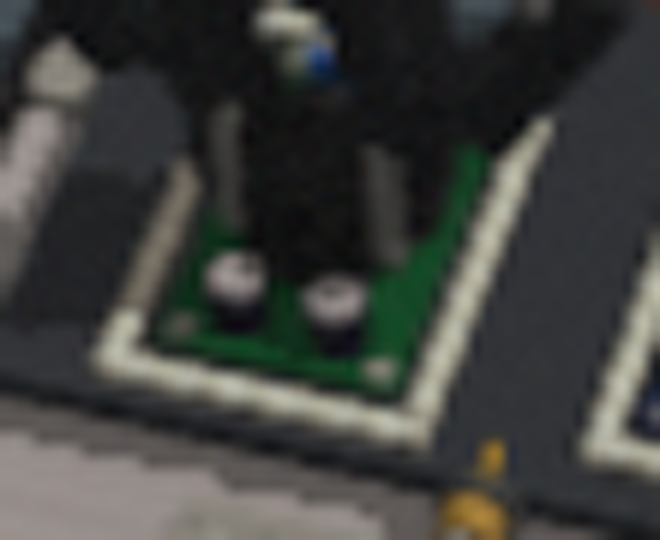

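>>> servo_tool --commands '[0,0.03,0,0,1,0,0.03,0.03,0,1,0,0.03,0.03,0,1]'

```text
clock: 13.18
eef_pos: [595.1, -84.6, 37.6]
tool_rot: [3.141, -0.0, 0.04]
force: [-0.9, -0.0, 1.5]
width: 22.7
```

>>> servo_tool --commands '[0,0,0,0,0.67,0,0,0,0,0.6,0,0,0,0,0.58,0,0,-0.5,0,0.58,0,0,-1.5,0,0.58,0,0,-2.6,0,0.58,0,0,-2.6,0,0.58]'

```text
clock: 13.77
eef_pos: [598.6, -85.2, 108.0]
tool_rot: [3.14, -0.009, 0.04]
force: [1.1, -0.4, 0.1]
width: 35.8
```

```bash
python3 go.py 505 -40 130 2.3
python3 - <<'E'
from meas2 import *
d=D["scene"]
im=d["img"][210:272,240:335];cv2.imwrite("pics/q3.png",cv2.resize(im,None,fx=8,fy=8,interpolation=cv2.INTER_CUBIC))
E
```

```text
t 13.7667 pos [598.6 -85.2 108. ] yaw [179.9  -0.5   2.3] w 35.8 F [ 1.1 -0.4  0.1] UNITS [-3.66 -1.95 -0.92] twist -0.0
```

View pics/q3.png

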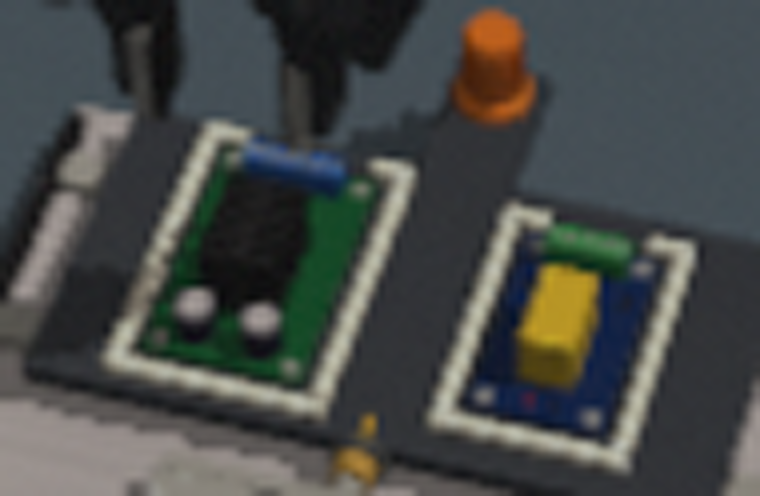

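Both boards lie flat inside their walls: the regulator's blue terminals are at (295,165) and the relay's green ones at (590,248), both on the knob side. Now for the knob at (495,65).

>>> servo_tool --commands '[-3.7,-1.8,-0.5,0,0.5,-3.7,-1.8,-0.5,0,0.5,-3.7,-1.8,-0.5,0,0.5,-3.7,-1.8,0,0,0.5,-3.7,-1.8,0,0,0.5,-3.7,-1.8,0,0,0.5,-3.7,-1.8,0,0,0.5]'

```text
clock: 14.45
eef_pos: [501.5, -43.6, 102.3]
tool_rot: [3.141, -0.0, 0.04]
force: [0.1, 0.7, 0.0]
width: 42.5
```

```bash
python3 go.py 505 -41 37 2.3
python3 pic.py q4 505 -41 50
python3 - <<'E'
from meas2 import *
d=D["top"]
for nm,r in {"rel":(298,188,336,245),"reg":(341,186,384,242)}.items(): pass
cv2.imwrite("pics/q5.png",cv2.resize(d["img"][165:275,220:405],None,fx=4.3,fy=4.3,interpolation=cv2.INTER_CUBIC))
E
```

```text
t 14.45 pos [501.5 -43.6 102.3] yaw [180.   -0.    2.3] w 42.5 F [0.1 0.7 0. ] UNITS [ 0.14 -0.1   2.61] twist -0.0
scene crop origin [260 174]
top crop origin [301 214]
```

View pics/q4.png

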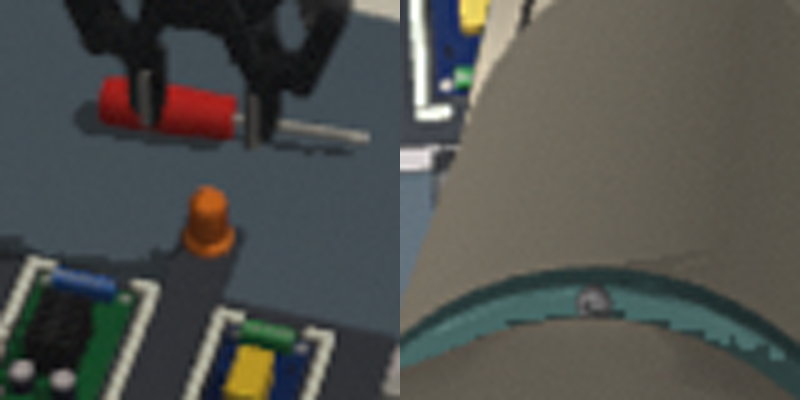

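View pics/q5.png

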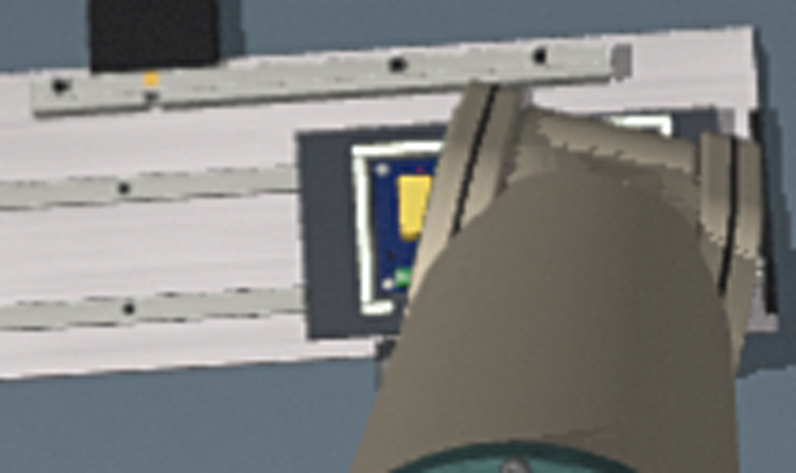

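The knob sits between the fingers, slightly towards +x and +y, which the correction takes up. The screwdriver lies well behind.

>>> servo_tool --commands '[0.14,-0.1,0,0,0.5,0.14,-0.1,0.8,0,0.5,0.14,-0.1,1.5,0,0.5,0.14,-0.1,1.5,0,0.5,0.14,-0.1,1.5,0,0.5]'

```text
clock: 15.07
eef_pos: [503.8, -40.4, 64.5]
tool_rot: [-3.141, 0.002, 0.04]
force: [-0.4, 0.1, 0.7]
width: 42.7
```

```bash
python3 go.py 505 -41 37 2.3
python3 pic.py q6 505 -41 50
```

```text
t 15.0667 pos [503.8 -40.4  64.5] yaw [-1.8e+02  1.0e-01  2.3e+00] w 42.7 F [-0.4  0.1  0.7] UNITS [0.05 0.03 1.1 ] twist -0.0
scene crop origin [260 174]
top crop origin [301 214]
```

View pics/q6.png

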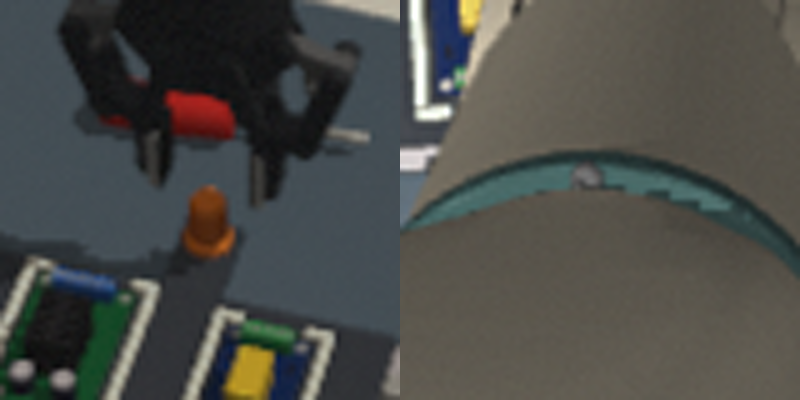

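>>> servo_tool --commands '[0.06,0.02,0.6,0,0.5,0.06,0.02,1.05,0,0.5,0.06,0.02,1.05,0,0.5,0.06,0.02,1.05,0,0.65,0.06,0.02,1.05,0,0.72,0.06,0.02,1.05,0,0.78,0.06,0.02,1.05,0,0.85,0.06,0.02,1.05,0,1,0.06,0.02,1.05,0,1,0.06,0.02,1.05,0,1]'

```text
clock: 16.0
eef_pos: [506.0, -41.3, 39.4]
tool_rot: [3.141, -0.001, 0.04]
force: [-1.5, -1.3, 6.6]
width: 16.0
```

```bash
python3 go.py 505 -41 38 2.3
python3 pic.py q7 505 -41 50
```

```text
t 16.0 pos [506.  -41.3  39.4] yaw [ 1.8e+02 -1.0e-01  2.3e+00] w 16.0 F [-1.5 -1.3  6.6] UNITS [-0.04 -0.02  0.06] twist -0.0
scene crop origin [260 174]
top crop origin [301 214]
```

View pics/q7.png

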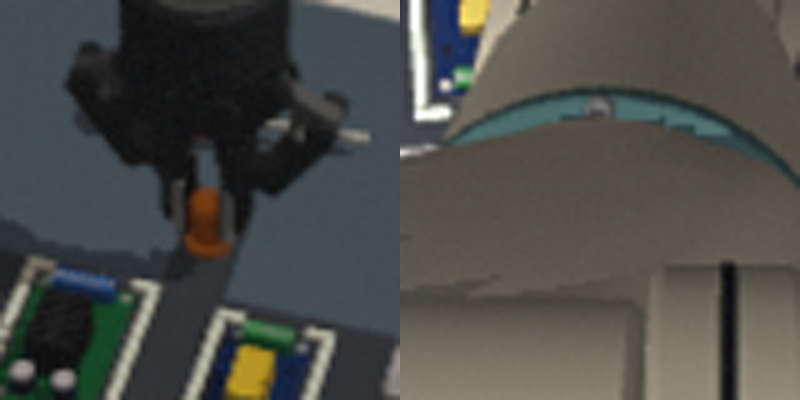

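The knob is gripped (16 mm). The notch is about 172 mm ahead in the top view. I'll travel smoothly, first 100 mm.

>>> servo_tool --commands '[0,-0.1,-0.04,0,1,0,-0.3,-0.04,0,1,0,-0.5,-0.04,0,1,0,-0.7,-0.04,0,1,0,-0.9,-0.04,0,1,0,-1.1,-0.04,0,1,0,-1.3,-0.04,0,1,0,-1.5,-0.04,0,1,0,-1.7,-0.04,0,1,0,-1.9,-0.04,0,1]'

```text
clock: 16.93
eef_pos: [504.3, 5.3, 39.5]
tool_rot: [3.14, -0.001, 0.039]
force: [0.7, -5.4, -3.7]
width: 15.2
```

>>> servo_tool --commands '[0,-0.2,0,0,1,0,-0.4,0,0,1,0,-0.6,0,0,1,0,-0.8,0,0,1,0,-1.0,0,0,1,0,-1.2,0,0,1,0,-1.4,0,0,1,0,-1.6,0,0,1,0,-1.8,0,0,1,0,-2.0,0,0,1]'

```text
clock: 17.77
eef_pos: [502.4, 55.2, 39.5]
tool_rot: [3.14, -0.001, 0.039]
force: [1.9, -5.0, -3.1]
width: 15.6
```

```bash
python3 go.py 499.1 130 39 2.3
python3 - <<'E'
from meas2 import *
for n,r in(("top",(225,165,355,265)),("scene",(270,195,400,295))):
    cv2.imwrite(f"pics/r_{n}.png",cv2.resize(D[n]["img"][r[1]:r[3],r[0]:r[2]],None,fx=6,fy=6,interpolation=cv2.INTER_CUBIC))
E
```

```text
t 17.7667 pos [502.4  55.2  39.5] yaw [ 1.799e+02 -1.000e-01  2.200e+00] w 15.6 F [ 1.9 -5.  -3.1] UNITS [-0.02 -3.    0.01] twist -0.01
```

View pics/r_top.png

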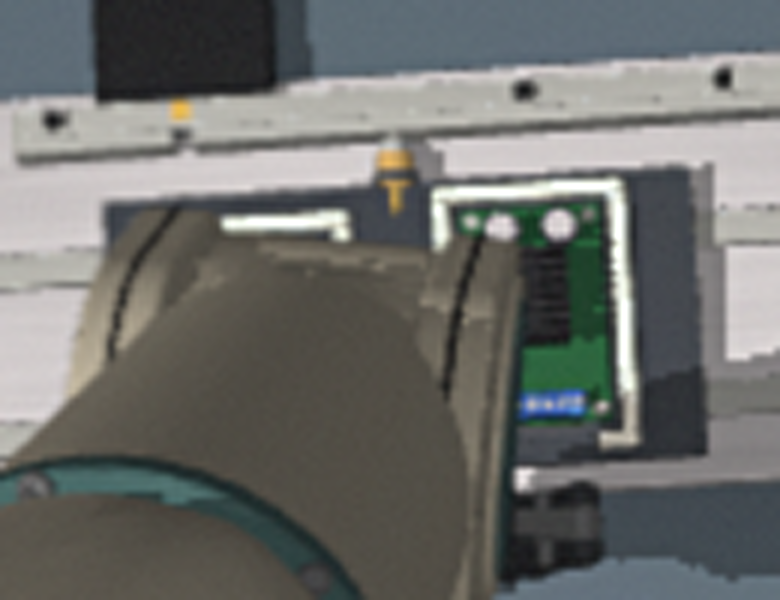

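View pics/r_scene.png

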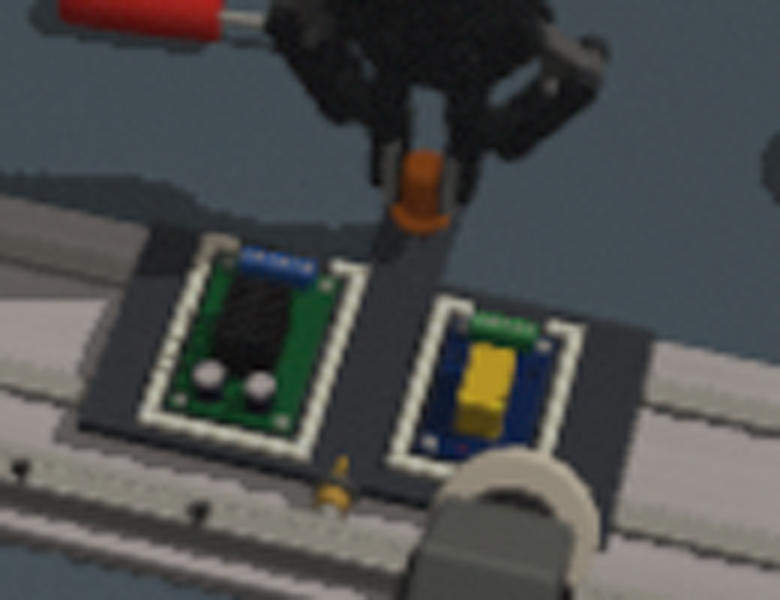

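Boards are still seated. The top view shows the ball tip at about (396,142) in the crop and the notch at about (181,135).

```bash
python3 - <<'E'
from meas2 import *
d=D["top"];a=np.radians(2.3);u=np.array([-np.sin(a),np.cos(a)])
f=lambda u_,v:((u_+.5)/6-.5+225,(v+.5)/6-.5+165)
for nm,uv in(("ball",(396,142)),("brass",(395,160)),("notchdark",(181,135)),("mark",(180,109))):
    for z in(22,30): print(nm,z,(p:=cast(d,[f(*uv)],z)[0]).round(1),(p[:2]@u).round(1))
E
python3 go.py 499.1 130 39 2.3
```

```text
ball 22 [651.7  62.2  22. ] 36.0
ball 30 [649.8  61.7  30. ] 35.6
brass 22 [645.3  62.7  22. ] 36.7
brass 30 [643.4  62.2  30. ] 36.3
notchdark 22 [656.4 138.2  22. ] 111.7
notchdark 30 [654.5 137.1  30. ] 110.7
mark 22 [665.9 138.5  22. ] 111.7
mark 30 [663.8 137.4  30. ] 110.7
t 17.9667 pos [502.3  56.8  39.5] yaw [-1.8e+02 -1.0e-01  2.3e+00] w 15.7 F [ 3.4 -0.9 -5.3] UNITS [-0.01 -2.93  0.02] twist 0.0
```

>>> servo_tool --commands '[0,-0.2,0,0,1,0,-0.45,0,0,1,0,-0.7,0,0,1,0,-0.95,0,0,1,0,-1.2,0,0,1,0,-1.5,0,0,1,0,-1.8,0,0,1,0,-2.1,0,0,1,0,-2.3,0,0,1,0,-2.4,0,0,1]'

```text
clock: 18.8
eef_pos: [500.1, 116.1, 39.5]
tool_rot: [3.141, -0.001, 0.04]
force: [2.7, -3.8, -6.2]
width: 15.4
```

>>> servo_tool --commands '[0,-0.08,0,0,1,0,-0.16,0,0,1,0,-0.2,0,0,1,0,-0.2,0,0,1]'

```text
clock: 19.13
eef_pos: [499.9, 121.3, 39.5]
tool_rot: [3.141, -0.001, 0.04]
force: [4.2, -2.2, -8.1]
width: 15.7
```

```bash
cat > dist.py <<'E'
from cell import ctrl
import sys
from h import *
d=ctrl.get_image("top")
cv2.imwrite(f"pics/{sys.argv[1]}.png",cv2.resize(d["img"][165:215,235:315],None,fx=10,fy=10,interpolation=cv2.INTER_CUBIC))
F=[];
for i in range(4):
    s=ctrl.read_state();F.append(s["force"]);ctrl.get_image("top")
s=ctrl.read_state()
a=np.radians(2.3);u=np.array([-np.sin(a),np.cos(a)])
print("t",s["clock"],s["eef_pos"].round(1),"ys",round(s["eef_pos"][:2]@u,2),"F",np.mean(F,0).round(1))
E
python3 dist.py s1
```

```text
t 19.3833 [499.9 121.3  39.6] ys 101.1 F [ 4.8 -2.1 -8.6]
```

View pics/s1.png

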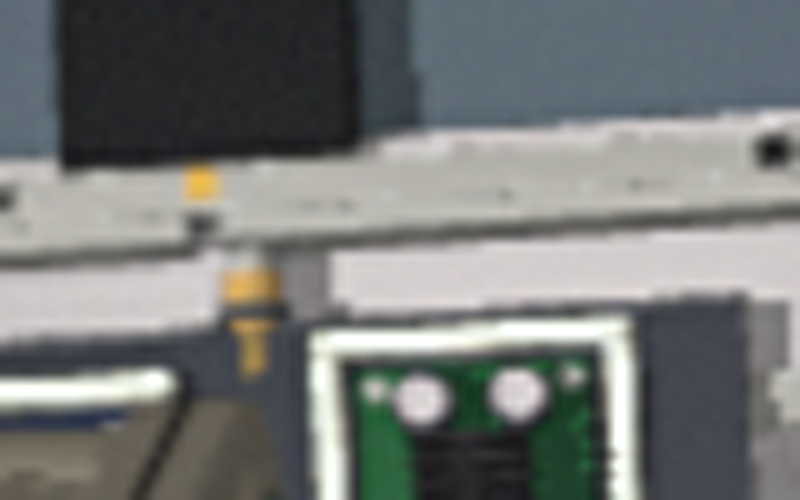

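Ball at about (250,258) and notch at about (202,220), so roughly 9.6 mm remain, in agreement with the arm reading. I'll ease the side loads and take small steps.

>>> servo_tool --commands '[0.02,-0.02,0.02,0,1,0.02,-0.06,0.03,0,1,0.02,-0.1,0.03,0,1,0.02,-0.14,0.03,0,1,0.02,-0.18,0.03,0,1,0.02,-0.2,0.03,0,1,0.02,-0.2,0.03,0,1]'

```text
clock: 19.97
eef_pos: [499.7, 127.5, 39.4]
tool_rot: [-3.14, -0.001, 0.041]
force: [1.5, -1.3, 5.7]
width: 15.2
```

```bash
python3 dist.py s2
```

```text
t 20.2167 [499.7 127.9  39.4] ys 107.72 F [ 1.3 -1.2  5.6]
```

>>> servo_tool --commands '[0,-0.02,0,0,1,0,-0.04,0,0,1,0,-0.04,0,0,1]'

```text
clock: 20.47
eef_pos: [499.6, 129.7, 39.4]
tool_rot: [-3.139, -0.001, 0.042]
force: [1.1, 0.8, 3.6]
width: 15.3
```

```bash
python3 dist.py s3
```

```text
t 20.7167 [499.6 129.7  39.4] ys 109.51 F [1.6 0.9 5.4]
```

The pull has reversed, so the ball is falling in. Now finer steps.

>>> servo_tool --commands '[0,-0.01,0,0,1,0,-0.02,0,0,1,0,-0.02,0,0,1]'

```text
clock: 20.97
eef_pos: [499.6, 129.9, 39.4]
tool_rot: [-3.139, -0.001, 0.041]
force: [0.6, 0.1, 5.2]
width: 15.4
```

```bash
python3 dist.py s4
```

```text
t 21.2167 [499.6 129.9  39.4] ys 109.75 F [1.5 0.  5.4]
```

>>> servo_tool --commands '[0,-0.01,0,0,1,0,-0.02,0,0,1,0,-0.02,0,0,1]'

```text
clock: 21.47
eef_pos: [499.6, 130.1, 39.4]
tool_rot: [-3.14, -0.001, 0.041]
force: [1.7, -0.2, 5.3]
width: 15.3
```

```bash
python3 dist.py s5
```

```text
t 21.7167 [499.6 130.1  39.4] ys 109.93 F [ 1.6 -0.6  6. ]
```

View pics/s5.png

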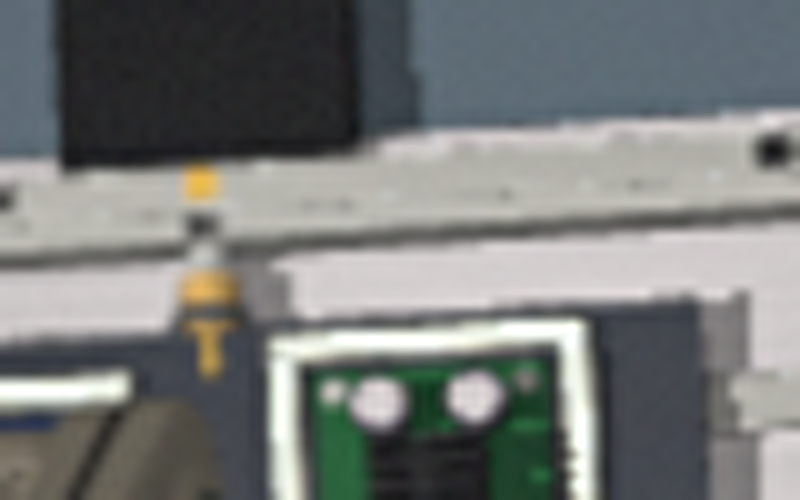

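>>> servo_tool --commands '[0,-0.01,0,0,1,0,-0.02,0,0,1,0,-0.03,0,0,1,0,-0.03,0,0,1]'

```text
clock: 22.05
eef_pos: [499.6, 130.3, 39.4]
tool_rot: [-3.14, -0.001, 0.041]
force: [1.9, -2.1, 5.5]
width: 15.3
```

```bash
python3 dist.py s6
```

```text
t 22.3 [499.6 130.3  39.4] ys 110.18 F [ 1.4 -1.6  5.5]
```

>>> servo_tool --commands '[0,-0.01,0,0,1,0,-0.02,0,0,1,0,-0.03,0,0,1,0,-0.03,0,0,1]'

```text
clock: 22.63
eef_pos: [499.6, 130.6, 39.4]
tool_rot: [-3.141, -0.001, 0.04]
force: [1.6, -2.2, 5.8]
width: 15.3
```

```bash
python3 dist.py s7
```

```text
t 22.8833 [499.6 130.6  39.4] ys 110.44 F [ 2.  -2.5  5.8]
```

```bash
python3 - <<'E'
from meas2 import *
cv2.imwrite("pics/e1.png",cv2.resize(D["top"]["img"][165:215,235:315],None,fx=10,fy=10,interpolation=cv2.INTER_CUBIC))
d=D["scene"];cv2.imwrite("pics/e2.png",cv2.resize(d["img"][190:300,280:420],None,fx=5.4,fy=5.4,interpolation=cv2.INTER_CUBIC))
for n,dd in (("s1",None),("e",D["top"]["img"])):
    im=cv2.imread("pics/top0.png") if dd is None else dd
    # brass centroid columns
    h=cv2.cvtColor(im,cv2.COLOR_BGR2HSV).astype(int)
    m=(h[...,0]>12)&(h[...,0]<30)&(h[...,1]>90)&(h[...,2]>100)
    m[:178]=0;m[206:]=0;m[:,:245]=0;m[:,345:]=0
    k,l,st,c=cv2.connectedComponentsWithStats(m.astype(np.uint8))
    a=np.radians(2.3);u=np.array([-np.sin(a),np.cos(a)])
    for i in range(1,k):
        if st[i,4]>3: print(n,st[i,4],c[i].round(1),[round(float(cast(D["top"],[c[i]],z)[0][:2]@u),1) for z in(22,25,30)])
E
```

```text
s1 10 [254.8 182.5] [111.2, 110.8, 110.2]
s1 16 [336.9 188.1] [-61.4, -61.3, -61.1]
s1 12 [337.5 193.7] [-61.9, -61.8, -61.6]
e 10 [254.8 182.5] [111.2, 110.8, 110.2]
e 14 [254.9 193.3] [111.9, 111.5, 110.9]
e 14 [255.5 199.1] [111.3, 110.9, 110.2]
```

View pics/e1.png

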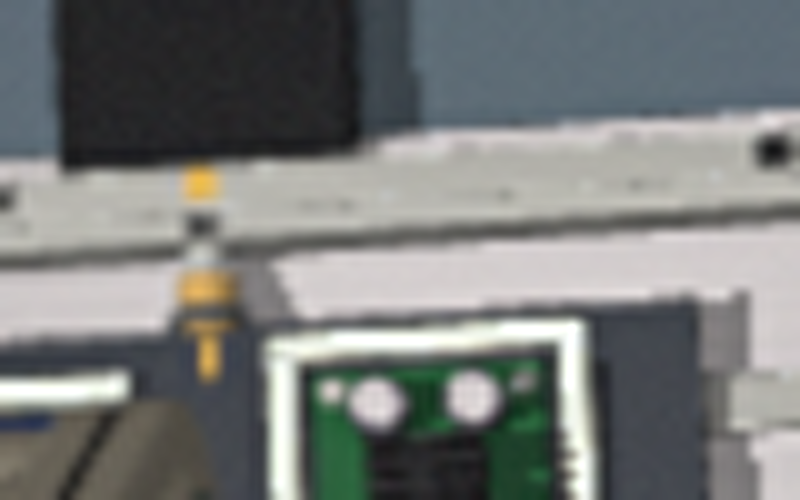

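View pics/e2.png

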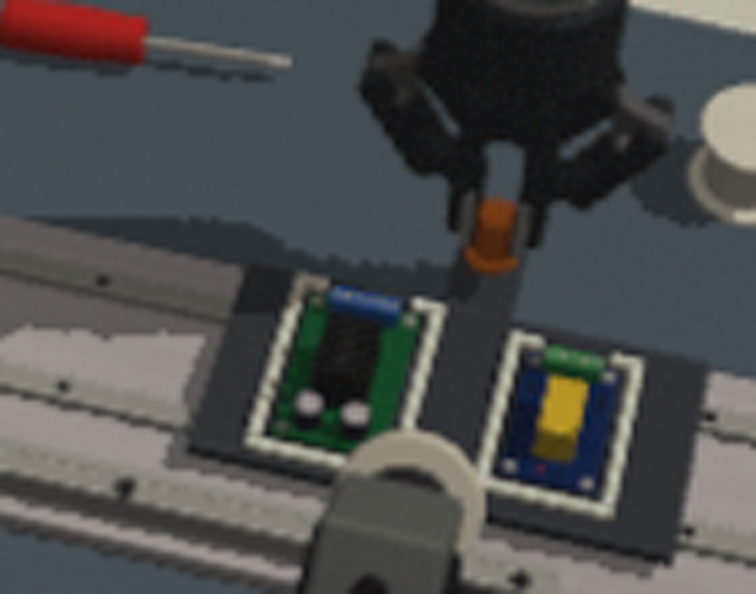

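The ball sits in line with the notch mark (columns 254.8 and 254.9 to 255.5). Both boards are seated and the knob is held, so I'm handing in.

```bash
python3 -c "
from cell import ctrl
s=ctrl.read_state();print(s['clock'],s['eef_pos'],s['force'],s['width']);print(ctrl.finish_job())"
```

```text
22.9833 [499.5780465  130.56748071  39.42360594] [ 1.20869875 -2.01980039  5.0073128 ] 15.453522449423236
the job is handed in; nothing more can be done
None
```

I laid the relay board and the regulator board in their own nests with their screw terminals towards the knob and let go of them. I then slid the carriage about 172 mm by the knob into the notch and handed the job in at about 23 s, still gripping the knob. No verdict came back.

- **Notch:** The carriage push dropped and reversed as the ball fell in, then built back to about 2.5 N, well short of the 10 N that would pop it out. The top view shows the ball in line with the notch mark to about 1 mm, and the arm reading agrees.
- **Boards:** In the last scene picture both lie flat inside their walls, terminals on the knob side. I judged the final seating by eye.
- **Knob:** It is held between the fingers with a reading of 15.5 mm on the 18 mm knob, the grasp point about 12 mm above its middle. About 5 N of vertical load on the wrist and 1 to 2 N sideways remained at the end.
- **Disagreements:** The two cameras' positions differed by about 2 to 3 mm, so I averaged them and corrected each board by 2 to 3 mm before letting go.
- **Left alone:** I never went near the reel, the multimeter or the screwdriver. I did not measure whether they had shifted.

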